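# Index the syringe stand and draw the large glass plunger to 30 mL

## Robot

A 6-joint arm with a two-finger parallel gripper is mounted at the origin on the work surface. World frame = base frame: x ahead of the robot, y to its left, z up, the work surface at z = 0. Lengths are in m, angles in rad, forces in N, time in s.
With the tool pointing down it reaches from about 0.3 to 0.775 m from the base axis. Payload 14.6 kg.
Tool frame: the origin (TCP) lies midway between the tips of the shut fingers; the grasp point (between the pads) lies 19 mm behind it; z points along the fingers, y is the line along which they close (so a half turn about z gives the same grasp; the last joint's range is limited). The gripper opens to 94 mm and grips with 3 to 60 N. Pads are 16 mm wide; open, the fingers measure 119 mm over their backs; the gripper's body (75 mm by 177 mm) begins 78 mm behind the grasp point.
Start: joints at [-1.347, 0.3, 1.521, -0, 1.321, -0.067], TCP at [0.158, -0.527, 0.168] pointing down, gripper open.
Joint ranges: [-3.03, 3.03], [-0.79, 2.21], [0.23, 2.52], [-1.04, 4.18], [0, 3.07], [-2.55, 2.55]. Speed limits (rad/s): [2.22, 2.22, 2.57, 3.14, 3.14, 3.14].

## Interface

Orientations are given as [roll, pitch, yaw] about the fixed x, y, z axes, in that order (R = Rz(yaw) Ry(pitch) Rx(roll)).
In Python, from station import telemetry, optics, ctrl gives the robot as it stands.
- The arm moves only by the tool carry_out, never from a script. Its argument "plan" is a list that holds one entry, the list of rows, each a list of 7 numbers: the shift along the tool's x, y, z in mm, then the turn, a rotation vector about the tool's x, y, z in rad, then the finger opening in mm, from 0 to 94. A call has 1 to 20 rows; each row shifts and turns the commanded pose from where the row before left it, along the tool's axes as they then stand; what a row does not reach is not made up. A row lasts 1/12 s, in which the tool goes at most 41.7 mm and 7.16 degrees, less where a joint would pass 70% of its speed; a pose out of reach is approached as far as the arm can. A call with a gripper value outside its range is refused whole. The fingers move at their own pace and stop on an object; "squeeze" is the grip in N (left out, the last holds). Time passes only in rows, so rows that do not move let the fingers close. It gives the time, the measured TCP pose, the force, the opening and the grip force at its end, in the units of the state.
- telemetry.get_obs(): the state, without advancing time (a new reading comes with each control period).
- optics.camera(name): name is "scene" or "top" or "wrist"; returns a dict with "pixels" (400x640x3 uint8, red, green, blue), "intrinsics" (3x3 intrinsics, pixels), "origin" and "rotation" of the camera in the world. Camera axes: x right, y down, z forward; pixel columns grow to the right and rows downward; lengths in m; the calibration is good to about 2 mm. A picture is of the moment at which its call begins. There is no depth.
- ctrl.hand_in(): hands the job in; it is judged then, once.
The state is a dict: "time_s": time; "qpos": joint angles; "joint_vel": joint speeds; "tau": joint torques, N m; "ee_pos": TCP position; "eef_rot": TCP orientation; "force": force on the tool from outside, world axes, zero at the start; "moment": the same for the moment, N m; "grip_width": finger opening in m; "grip_force": force on a finger pad.
Only numpy, scipy, OpenCV 4.12 (cv2) and the standard library are available. Lean on these libraries where they do the work, as an engineer would, in place of code of your own. Each camera call takes 0.05 s, during which the arm holds its last target. There are 200 camera calls.

## Task

Turn the rotary syringe stand by its black top handle until the large syringe (blue plunger button) clicks into the front stop at the yellow latch, with its plunger still fully home. Then draw that plunger straight up, without letting the ground glass bind in the barrel, until its foot stands at the red 30 mL line, and keep holding it there: the glass plunger sinks back if let go, so the job finishes with the robot still holding it steady at the line. Leave the other two syringes and the loose things on the counter undisturbed.

Things in the scene. Friction and masses are not known exactly. Their poses are not given: they have to be found in the camera images.
- stand: fixed white round base of the rotary syringe stand, 260 mm across, 12 mm high; origin on the counter under the turning axis, z up. The spring latch with its yellow housing (30 mm wide, up to 38 mm high) stands at the base's rim on the -x side of its frame, 133 to 159 mm from the axis: that is the front stop.
- front_stop (a point): fixed point of the stand, 90 mm in front of its axis (towards the yellow latch), 55 mm above the counter: where bore_floor comes to lie when the large syringe is in the front stop.
- carousel: the turning part: disc 224 mm across and white spider with three syringes; origin on the counter on the turning axis, z up; large syringe on the -x side of its frame. Turns endlessly, stays where left (friction 0.06 N m). Sprung detent every 90 deg, play 0.01: pulls in over the last 0.05 rad; the lobe 0.06 to 0.12 before takes 0.2 N m. Starts 0.45 to 1.25 rad counter-clockwise of the front stop.
- handle (a point): centre of the black bar handle on the turning axis, 222 mm above the counter. Bar 52 mm long along this frame's x, 14 mm thick along y, 208 to 236 mm above the counter, on a neck 12 mm thick (column 22 mm thick from 180 mm down). The stations lie 90 mm from the axis, at 45 degrees to the bar; their plunger tops are at 198 mm or lower, all else near the bar lower than 165 mm.
- bore_floor (a point): centre of the bottom of the large syringe's bore (0 mL), z up along it, on the carousel 90 mm from its axis, 55 mm above the counter. Bore 26.6 mm across, 108 mm deep; its mouth, 163 mm above the counter, has tangential finger wings 51 mm across. Barrel fixed in the carousel. Scale 1.9 mm per mL: black lines every 5 mL on the outward side, red line all round at 30 mL, 57 mm above this point.
- plunger_button (a point): centre of the blue button of the large glass plunger: a disc 30 mm across, 12 mm high, the part to grasp from above. At home it is 192 mm above the counter, with 23 mm clear between the button and the barrel's mouth. z along the plunger.
- plunger_foot (a point): centre of the flat foot of the same plunger, 137 mm below the button's centre. The plunger is a loose glass rod 25 mm across (1.6 mm play in the bore), about 0.14 kg, 143 mm long overall; it slides freely, rests on the bore's floor when home and falls back when let go.
- small_a_foot (a point): foot of the plunger of the first small syringe on the carousel (white button 22 mm across, top 192 mm above the counter); leave it down
- small_b_foot (a point): foot of the plunger of the second small syringe (white button); leave it down
- vial_a: glass vial with blue cap, 26 mm across, 55 mm high, beside the stand; origin under its centre; a bystander
- vial_b: glass vial with blue cap, 26 mm across, 55 mm high, on the other side of the stand; a bystander
- saline: white plastic bottle with red cap, 54 mm across, 120 mm high; a bystander
- amber: amber bottle with white cap, 44 mm across, 85 mm high; a bystander
- dish: steel bowl, 110 mm across, 35 mm high; a bystander
- pen: blue marker pen, 135 mm long along x, 12 mm thick, lying; a bystander

How it is judged:
By the outcome, as a careful person would: the job done as asked, in the order asked, and still so for the second after the job is handed in, while the arm keeps its last pose, push and grip.
It also fails if it takes over 66 s, if anything falls off the work surface, if the arm or the gripper's body presses on something with over 40 N, if the wrist force passes 120 N, or if a joint passes its speed limit or range.

## Working session

There is one attempt and no reset: what is moved stays moved. The work goes in short steps, Python scripts to look and compute and a tool call to move; the robot and the scene stay as the last step left them, time stands still between calls to the robot, and variables do not carry over. Pictures are saved under pics/ and viewed, at most 10 in all, crops included, and the job is handed in when it is done.

Besides the shell and the picture viewer there is one more tool, called after "Emit:" as name(argument=value, ...) on one line, values as JSON. carry_out: Moves the arm, as the interface text tells. Its arguments: {"type":"object","properties":{"plan":{"type":"array","items":{"type":"array","items":{"type":"array","items":{"type":"number"}}}},"squeeze":{"type":"number"}},"required":["plan"]}

```bash
ls; mkdir -p pics; python3 - <<'E'
from station import telemetry, optics, ctrl
import cv2,numpy as np
o=telemetry.get_obs()
for k in o: print(k,np.round(o[k],4))
for n in("scene","top"):
    c=optics.camera(n); cv2.imwrite(f"pics/{n}0.png",c["pixels"][:,:,::-1]); np.savez(f"pics/{n}0.npz",**c)
    print(n,c["intrinsics"],c["origin"],c["rotation"])
E
```

```text
pics
time_s 0.0
qpos [-1.3466  0.3005  1.5216 -0.      1.3207 -0.0666]
joint_vel [-0.0002  0.0011 -0.0016  0.0014  0.0003 -0.0007]
tau [ 0.00000e+00 -5.31809e+01 -3.52735e+01  7.09000e-02  2.44000e-02
 -1.00000e-04]
ee_pos [ 0.1576 -0.5266  0.1679]
eef_rot [-3.1404e+00 -1.0000e-04  2.9080e-01]
force [-0.5778 -0.4771 -0.337 ]
moment [-0.0082 -0.0282  0.0155]
grip_force 0.0
grip_width 0.0938
scene [[388.71454107   0.         322.9706017 ]
 [  0.         388.71454107 197.16227657]
 [  0.           0.           1.        ]] [ 1.20873835 -0.25880034  1.35280042] [-2.57177797 -0.01448217  1.22332705]
top [[449.46459601   0.         323.06716909]
 [  0.         449.46459601 197.11333738]
 [  0.           0.           1.        ]] [0.25060364 0.0394769  1.35351568] [-2.94765978 -0.0094873  -1.54635181]
```

View pics/scene0.png

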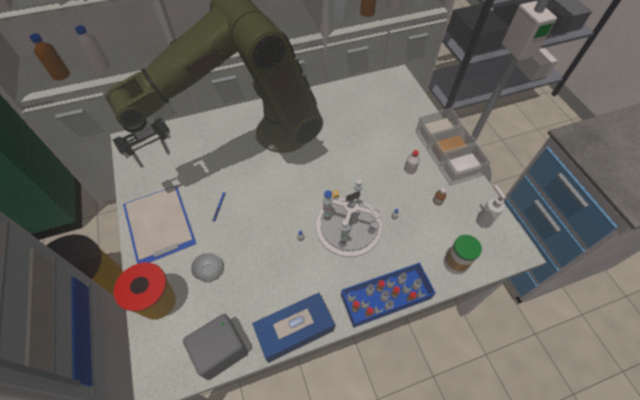

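View pics/top0.png

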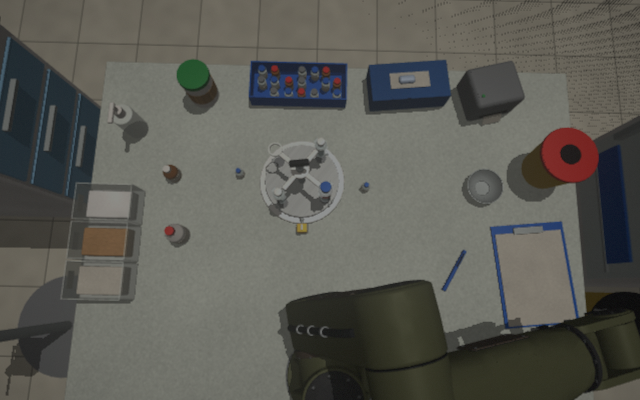

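```bash
cat > h.py <<'E'
import numpy as np,cv2
from scipy.spatial.transform import Rotation as R
from station import telemetry, optics, ctrl
def ray(c,uv):
    d=np.linalg.inv(c["intrinsics"])@np.r_[uv,1.]; return R.from_euler('xyz',c["rotation"]).apply(d)
def cast(c,uv,z):
    d=ray(c,uv); o=np.array(c["origin"]); return o+d*(z-o[2])/d[2]
def proj(c,p):
    q=R.from_euler('xyz',c["rotation"]).inv().apply(np.array(p)-c["origin"]); q=c["intrinsics"]@q; return q[:2]/q[2]
def cents(m,amin=5):
    n,l,s,ce=cv2.connectedComponentsWithStats(m.astype(np.uint8)); return [(s[i,4],ce[i]) for i in range(1,n) if s[i,4]>=amin]
def tri(c1,u1,c2,u2):
    A=np.c_[ray(c1,u1),-ray(c2,u2)];o1,o2=np.array(c1["origin"]),np.array(c2["origin"])
    t=np.linalg.lstsq(A,o2-o1,rcond=None)[0]; a=o1+A[:,0]*t[0]; b=o2-A[:,1]*t[1]; return (a+b)/2,np.linalg.norm(a-b)
E
python3 - <<'E'
from h import *
for n,x0,y0 in(("top",250,120),("scene",290,150)):
    c=dict(np.load(f"pics/{n}0.npz")); p=c["pixels"]; cr=p[y0:y0+120,x0:x0+120]
    cv2.imwrite(f"pics/{n}crop.png",cv2.resize(cr,(600,600),interpolation=cv2.INTER_CUBIC)[:,:,::-1])
    h=cv2.cvtColor(cr,cv2.COLOR_RGB2HSV)
    H,S,V=[h[...,i].astype(int) for i in range(3)]
    for nm,m,z in(("blue",(H>100)&(H<125)&(S>110),.198),("yellow",(H>15)&(H<32)&(S>90),.038),("dark",(V<50),.236)):
        for a,ce in cents(m): 
            uv=ce+[x0,y0]; print(n,nm,a,uv.round(1),cast(c,uv,z).round(4))
E
python3 - <<'E'
import cv2,numpy as np
a=cv2.imread('pics/topcrop.png');b=cv2.imread('pics/scenecrop.png')
cv2.imwrite('pics/both.png',cv2.resize(np.hstack([a,b]),(800,400)))
E
```

```text
top blue 81 [325.3 186.4] [0.5066 0.0289 0.198 ]
top blue 12 [366.  184.5] [ 0.5146 -0.0783  0.198 ]
top yellow 76 [301.5 228. ] [0.4151 0.0944 0.038 ]
top dark 109 [298.7 162.8] [0.5586 0.0991 0.236 ]
scene blue 30 [327.6 193.6] [0.5102 0.0296 0.198 ]
scene blue 12 [406.  268.2] [0.8576 0.166  0.198 ]
scene yellow 37 [334.9 193.5] [0.4225 0.0975 0.038 ]
```

View pics/both.png

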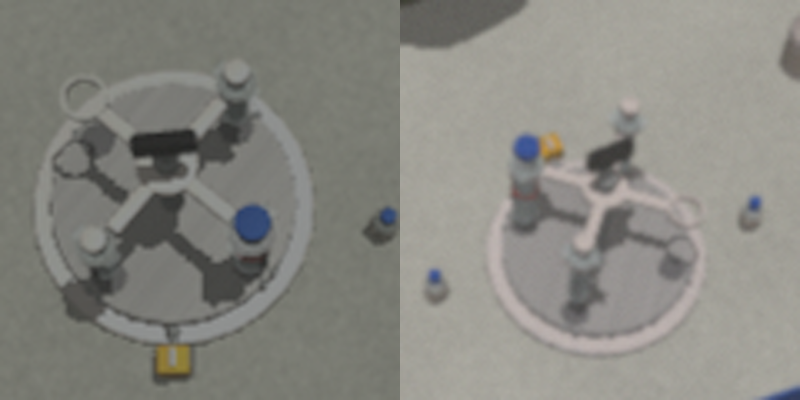

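```bash
python3 - <<'E'
from h import *
c=dict(np.load("pics/top0.npz")); s=dict(np.load("pics/scene0.npz"))
def hsv(c): 
    h=cv2.cvtColor(c["pixels"],cv2.COLOR_RGB2HSV).astype(int); return h[...,0],h[...,1],h[...,2]
# base ring: brightest on rays from centre, outer edge
for n,cc,ctr in(("top",c,(302,182.5)),("scene",s,(349,226))):
    V=cv2.cvtColor(cc["pixels"],cv2.COLOR_RGB2GRAY).astype(np.float32); pts=[]
    for a in np.arange(0,2*np.pi,.05):
        r=np.arange(28,48,.25); x=(ctr[0]+r*np.cos(a)).astype(np.float32); y=(ctr[1]+r*np.sin(a)).astype(np.float32)
        g=cv2.remap(V,x[None],y[None],1)[0]; d=g[4:]-g[:-4]; i=np.argmin(d); 
        if d[i]<-12: pts.append(cast(cc,(x[i+2],y[i+2]),.012)[:2])
    P=np.array(pts)
    for _ in range(6):
        A=np.c_[2*P,np.ones(len(P))]; q=np.linalg.lstsq(A,(P**2).sum(1),rcond=None)[0]; r=np.sqrt(q[2]+q[0]**2+q[1]**2)
        e=np.abs(np.linalg.norm(P-q[:2],axis=1)-r); P=P[e<max(.004,np.median(e)*2)]
    print(n,"base",q[:2].round(4),r.round(4),len(P))
H,S,V=hsv(c); 
def mk(cc,f,b):
    x0,x1,y0,y1=b; M=np.zeros((400,640),np.uint8); H,S,V=hsv(cc); M[y0:y1,x0:x1]=f(H,S,V)[y0:y1,x0:x1]; return M
m=mk(c,lambda H,S,V:V<50,(285,315,155,172)); ys,xs=np.nonzero(m)
pts=np.float32([cast(c,(x,y),.236)[:2] for x,y in zip(xs,ys)]); (ce,wh,a)=cv2.minAreaRect(pts); bx=cv2.boxPoints((ce,wh,a))
print("handle",np.round(ce,4),np.round(wh,4),a,np.linalg.norm(pts-pts.mean(0),axis=1).max()); w=np.linalg.svd(pts-pts.mean(0),full_matrices=False)[2][0]; print("bar dir deg",np.degrees(np.arctan2(w[1],w[0])))
fy=lambda H,S,V:(H>15)&(H<32)&(S>90); fb=lambda H,S,V:(H>100)&(H<125)&(S>110)
for nm,f,b1,b2 in(("blue",fb,(310,345,170,200),(315,340,180,205)),("yellow",fy,(290,315,215,240),(325,345,185,205))):
    u1=cents(mk(c,f,b1))[0][1];u2=cents(mk(s,f,b2))[0][1]; print(nm,tri(c,u1,s,u2))
E
```

```text
top base [0.5626 0.0995] 0.1277 71
scene base [0.5534 0.1058] 0.1376 42
handle [0.5581 0.0985] [0.0172 0.0465] 7.477588653564453 0.024160402
bar dir deg -83.17007
blue (array([0.50771432, 0.02969982, 0.19426986]), np.float64(0.001683454817474809))
yellow (array([0.41689124, 0.0971917 , 0.02976482]), np.float64(0.0052054027906845305))
```

Emit:
carry_out(plan=[[[0,0,-35,0,0,0,60],[0,0,-35,0,0,0,60],[0,0,-35,0,0,0,60],[0,0,-35,0,0,0,60],[0,0,0,0,0,-0.118,60],[0,0,0,0,0,-0.118,60],[0,0,0,0,0,-0.118,60],[0,0,0,0,0,-0.118,60],[0,0,0,0,0,-0.118,60],[0,0,0,0,0,-0.118,60],[0,0,0,0,0,-0.118,60],[0,0,0,0,0,-0.118,60],[0,0,0,0,0,-0.118,60],[0,0,0,0,0,-0.118,60],[0,0,0,0,0,-0.118,60],[0,0,0,0,0,-0.118,60]]])

```text
time_s: 1.43
ee_pos: [0.1577, -0.5268, 0.3081]
eef_rot: [-3.142, -0.001, 1.713]
force: [0.1, 0.0, 0.6]
grip_width: 0.0599
grip_force: 0.0
```

Emit:
carry_out(plan=[[[29.6,25.6,0,0,0,0,60],[29.6,25.6,0,0,0,0,60],[29.6,25.6,0,0,0,0,60],[29.6,25.6,0,0,0,0,60],[29.6,25.6,0,0,0,0,60],[29.6,25.6,0,0,0,0,60],[29.6,25.6,0,0,0,0,60],[29.6,25.6,0,0,0,0,60],[29.6,25.6,0,0,0,0,60],[29.6,25.6,0,0,0,0,60],[29.6,25.6,0,0,0,0,60],[29.6,25.6,0,0,0,0,60],[29.6,25.6,0,0,0,0,60],[29.6,25.6,0,0,0,0,60],[29.6,25.6,0,0,0,0,60],[29.6,25.6,0,0,0,0,60],[29.6,25.6,0,0,0,0,60],[29.6,25.6,0,0,0,0,60],[29.6,25.6,0,0,0,0,60],[0,0,0,0,0,0,60]]])

```text
time_s: 3.1
ee_pos: [0.5649, 0.1009, 0.3062]
eef_rot: [-3.138, -0.001, 1.711]
force: [-0.5, -0.5, -0.8]
grip_width: 0.0598
grip_force: 0.0
```

```bash
python3 - <<'E'
from h import *
c=optics.camera("wrist"); o=telemetry.get_obs(); print(o["ee_pos"],o["eef_rot"],o["qpos"].round(3) if hasattr(o["qpos"],'round') else o["qpos"])
cv2.imwrite("pics/w1.png",c["pixels"][:,:,::-1]); np.savez("pics/w1.npz",**c); print(c["intrinsics"],c["origin"],c["rotation"])
print(proj(c,o["ee_pos"]), proj(c,[.56,.099,.236]),proj(c,[.507,.0295,.198]))
E
```

```text
[0.5639006  0.09870915 0.30657087] [-3.13859135e+00 -2.91376035e-04  1.71019372e+00] [ 0.109  0.294  1.214  0.     1.636 -0.03 ]
[[356.98973881   0.         323.27764635]
 [  0.         356.98973881 195.40997716]
 [  0.           0.           1.        ]] [0.55648497 0.17277623 0.52229187] [2.89097817 0.00317387 0.14054967]
[319.59109287 224.52870375] [316.09686231 195.69802412] [253.44827226 246.97009428]
```

View pics/w1.png

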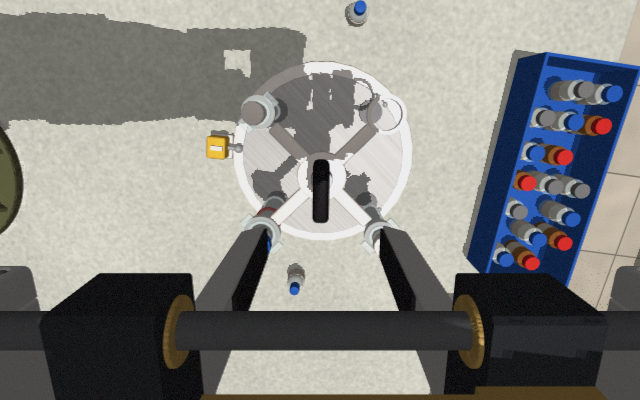

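```bash
python3 - <<'E'
from h import *
c=dict(np.load("pics/w1.npz"))
for uv in((321,159),(321,190),(321,221),(313,180),(329,180)): print(uv,cast(c,uv,.236).round(4))
print("axis px",cast(c,(321,178),.222).round(4))
V=cv2.cvtColor(c["pixels"],cv2.COLOR_RGB2GRAY).astype(np.float32);pts=[]
for a in np.arange(np.pi,2*np.pi+.3,.03):
    r=np.arange(80,100,.25); x=(323+r*np.cos(a)).astype(np.float32); y=(151+r*np.sin(a)).astype(np.float32)
    g=cv2.remap(V,x[None],y[None],1)[0]; d=g[4:]-g[:-4]; i=np.argmin(d); pts.append(cast(c,(x[i+2],y[i+2]),.012)[:2])
P=np.array(pts)
for _ in range(6):
    A=np.c_[2*P,np.ones(len(P))]; q=np.linalg.lstsq(A,(P**2).sum(1),rcond=None)[0]; r=np.sqrt(q[2]+q[0]**2+q[1]**2)
    e=np.abs(np.linalg.norm(P-q[:2],axis=1)-r); P=P[e<max(.002,np.median(e)*2)]
print(q[:2],r,len(P))
h=cv2.cvtColor(c["pixels"],cv2.COLOR_RGB2HSV).astype(int); H,S,Vv=h[...,0],h[...,1],h[...,2]
m=(H>15)&(H<32)&(S>120); m[:,300:]=0;m[200:]=0
for a,ce in cents(m,50):print(a,ce,cast(c,ce,.038))
E
```

```text
(321, 159) [0.5598 0.1298 0.236 ]
(321, 190) [0.5633 0.1044 0.236 ]
(321, 221) [0.5671 0.0778 0.236 ]
(313, 180) [0.5557 0.1118 0.236 ]
(329, 180) [0.5687 0.1136 0.236 ]
axis px [0.5622 0.1115 0.222 ]
[0.56328782 0.1005193 ] 0.128225181100341 87
414 [217.26570048 146.23188406] [0.42060145 0.09763588 0.038     ]
```

Emit:
carry_out(plan=[[[2.3,-1.7,20,0,0,0,60],[0,0,25,0,0,0,60],[0,0,25,0,0,0,60],[0,0,20,0,0,0,60],[0,0,12,0,0,0,60],[0,0,0,0,0,0,60],[0,0,0,0,0,0,30],[0,0,0,0,0,0,25],[0,0,0,0,0,0,18],[0,0,0,0,0,0,10],[0,0,0,0,0,0,10],[0,0,0,0,0,0,10],[0,0,0,0,0,0,10],[0,0,0,0,0,0,10]]], squeeze=15)

```text
time_s: 4.32
ee_pos: [0.5614, 0.0983, 0.2065]
eef_rot: [3.142, 0.0, 1.707]
force: [-0.2, 0.5, -0.4]
grip_width: 0.0116
grip_force: 0.0
```

Emit:
carry_out(plan=[[[0,0,0,0,0,0,10],[0,0,0,0,0,0,10],[0,0,0,0,0,0,10]]])

```text
time_s: 4.57
ee_pos: [0.5614, 0.0983, 0.2064]
eef_rot: [-3.142, -0.0, 1.707]
force: [0.3, 0.4, 1.2]
grip_width: 0.01
grip_force: 0.0
```

```bash
python3 - <<'E'
from h import *
c=optics.camera("wrist"); o=telemetry.get_obs(); print(o["ee_pos"],o["eef_rot"],o["force"],o["grip_force"],o["grip_width"])
cv2.imwrite("pics/w2.png",c["pixels"][:,:,::-1]); np.savez("pics/w2.npz",**c)
E
```

```text
[0.56133092 0.09829713 0.20641646] [-3.14148760e+00 -2.52707693e-05  1.70677694e+00] [ 0.20535452  0.18813308 -0.27106139] 0.0 0.010120823379066378
```

View pics/w2.png

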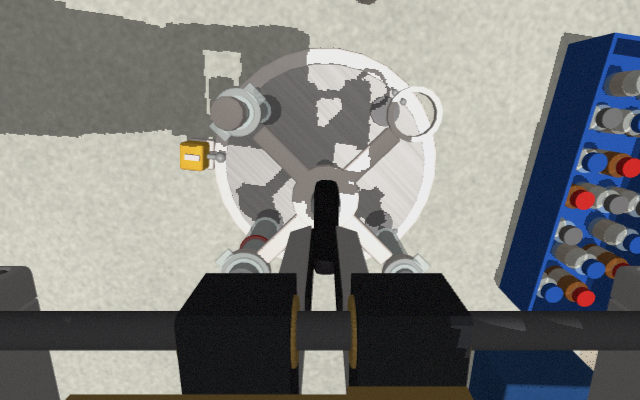

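Emit:
carry_out(plan=[[[0,0,0,0,0,0,4],[0,0,0,0,0,0,0],[0,0,0,0,0,0,0],[0,0,0,0,0,0,0]]])

```text
time_s: 4.95
ee_pos: [0.5614, 0.0983, 0.2065]
eef_rot: [3.142, 0.0, 1.707]
force: [-0.2, 0.8, 0.2]
grip_width: 0.0005
grip_force: 0.0
```

```bash
python3 - <<'E'
from h import *
c=optics.camera("wrist"); t=optics.camera("top");s=optics.camera("scene")
print(c["origin"],c["rotation"], [proj(c,[.5614,.0983,z]).round(1) for z in (.2065,.2255,.236)])
a=cv2.resize(c["pixels"][150:350,220:420],(400,400)); b=cv2.resize(s["pixels"][130:230,300:400],(400,400),interpolation=cv2.INTER_CUBIC)
cv2.imwrite("pics/w3.png",np.hstack([a,b])[:,:,::-1])
E
```

```text
[0.5525451  0.17025519 0.42249116] [2.89004381e+00 8.87018734e-05 1.36640531e-01] [array([321.7, 221.2]), array([321.5, 231.6]), array([321.5, 238.2])]
```

View pics/w3.png

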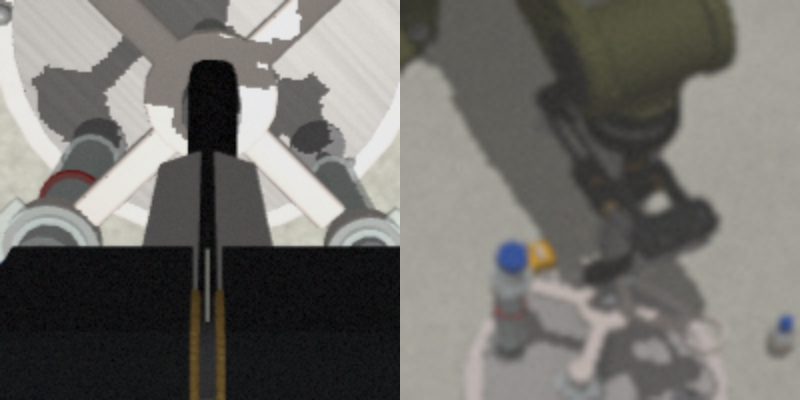

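```bash
python3 - <<'E'
from h import *
a=dict(np.load("pics/w1.npz"));b=dict(np.load("pics/w2.npz"))
def dark(c,box):
    x0,x1,y0,y1=box; g=c["pixels"][y0:y1,x0:x1].max(2)
    m=g<40; return [(r+y0,(np.nonzero(m[r])[0][[0,-1]]+x0).tolist(),m[r].sum()) for r in range(0,y1-y0,3) if m[r].any()]
print(dark(a,(300,345,150,240)));print(dark(b,(300,350,172,285)))
for u,v in(((321,158),(326,180)),((321,222),(326,272))): print(tri(a,u,b,v))
m=[];h=[]
for c in(a,b):
    hh=cv2.cvtColor(c["pixels"],cv2.COLOR_RGB2HSV).astype(int); k=(hh[...,0]>15)&(hh[...,0]<32)&(hh[...,1]>120);k[:,300:]=0;k[200:]=0
    m.append(max(cents(k,50),key=lambda t:t[0])[1])
print(m,tri(a,m[0],b,m[1]))
E
```

```text
[(162, [314, 327], np.int64(14)), (165, [314, 328], np.int64(15)), (168, [313, 328], np.int64(16)), (171, [313, 328], np.int64(16)), (174, [313, 328], np.int64(16)), (177, [313, 328], np.int64(16)), (180, [313, 328], np.int64(16)), (183, [313, 327], np.int64(10)), (186, [313, 327], np.int64(10)), (189, [313, 327], np.int64(14)), (192, [313, 327], np.int64(12)), (195, [313, 327], np.int64(13)), (198, [313, 327], np.int64(12)), (201, [313, 327], np.int64(13)), (204, [313, 327], np.int64(15)), (207, [313, 327], np.int64(15)), (210, [313, 327], np.int64(15)), (213, [313, 327], np.int64(15)), (216, [313, 327], np.int64(15)), (219, [313, 326], np.int64(14))]
[(181, [319, 333], np.int64(15)), (184, [316, 336], np.int64(21)), (187, [315, 337], np.int64(23)), (190, [315, 337], np.int64(23)), (193, [314, 337], np.int64(24)), (196, [314, 338], np.int64(25)), (199, [314, 338], np.int64(25)), (202, [314, 338], np.int64(25)), (205, [314, 338], np.int64(25)), (208, [314, 337], np.int64(24)), (211, [314, 337], np.int64(24)), (214, [314, 337], np.int64(24)), (217, [314, 337], np.int64(24)), (220, [31
[... 337 characters left out ...]
, np.int64(28)), (253, [309, 337], np.int64(29)), (256, [309, 338], np.int64(30)), (259, [309, 338], np.int64(30)), (262, [308, 338], np.int64(31)), (265, [308, 338], np.int64(31)), (268, [308, 339], np.int64(32)), (271, [308, 339], np.int64(29)), (274, [307, 339], np.int64(11)), (277, [307, 339], np.int64(10)), (280, [307, 340], np.int64(11)), (283, [306, 340], np.int64(12))]
(array([0.55979697, 0.12883449, 0.22370627]), np.float64(2.7950888032464988e-05))
(array([0.56748198, 0.07383285, 0.22695683]), np.float64(0.00010431736214895856))
[array([217.26570048, 146.23188406]), array([193.91942446, 154.94532374])] (array([0.41717056, 0.09574818, 0.02578625]), np.float64(1.6611389004144215e-05))
```

Emit:
carry_out(plan=[[[0,0,-10,0,0,0,40],[0,0,0,0,0,0,40],[0,0,0,0,0,0,40],[0,0,0,0,0,0,40],[0,0,0,0,0,0,40],[0,0,8,0,0,0,40],[0,0,6,0,0,0,40],[0,0,4,0,0,0,40],[0,0,3,0,0,0,40],[0,0,2,0,0,0,40],[0,0,0,0,0,0,40],[0,0,0,0,0,0,14],[0,0,0,0,0,0,10],[0,0,0,0,0,0,10],[0,0,0,0,0,0,8],[0,0,0,0,0,0,8],[0,0,0,0,0,0,8]]])

```text
time_s: 6.52
ee_pos: [0.5627, 0.0985, 0.1937]
eef_rot: [3.138, -0.0, 1.707]
force: [10.1, 1.8, -3.6]
grip_width: 0.014
grip_force: 15.0
```

Emit:
carry_out(plan=[[[0,0,0,0,0,0,30],[0,0,0,0,0,0,30],[0,0,0,0,0,0,30],[0,1.5,3,0,0,0,30],[0,0,3,0,0,0,30],[0,0,2,0,0,0,30],[0,0,0,0,0,0,30],[0,0,0,0,0,0,14],[0,0,0,0,0,0,10],[0,0,0,0,0,0,10],[0,0,0,0,0,0,8],[0,0,0,0,0,0,8],[0,0,0,0,0,0,8]]], squeeze=30)

```text
time_s: 7.6
ee_pos: [0.5627, 0.0985, 0.1855]
eef_rot: [-3.141, -0.0, 1.707]
force: [-2.6, -0.4, 2.0]
grip_width: 0.0136
grip_force: 30.0
```

Emit:
carry_out(plan=[[[0,0,0,0,0,0.04,8],[0,0,0,0,0,0.05,8],[0,0,0,0,0,0.05,8],[0,0,0,0,0,0.05,8],[0,0,0,0,0,0.05,8],[0,0,0,0,0,0.04,8],[0,0,0,0,0,0,8]]], squeeze=45)

```text
time_s: 8.18
ee_pos: [0.5622, 0.0985, 0.1855]
eef_rot: [-3.14, 0.0, 1.424]
force: [-7.8, -0.9, 4.1]
grip_width: 0.0135
grip_force: 45.0
```

```bash
cat >> h.py <<'E'
def fnd(c,f,near,rad):
    h=cv2.cvtColor(c["pixels"],cv2.COLOR_RGB2HSV).astype(int); m=f(h[...,0],h[...,1],h[...,2])
    Y,X=np.indices(m.shape); m=m&(np.hypot(X-near[0],Y-near[1])<rad); L=cents(m,5); return max(L,key=lambda t:t[0]) if L else None
fb=lambda H,S,V:(H>100)&(H<125)&(S>110)
E
python3 - <<'E'
from h import *
t=optics.camera("top");s=optics.camera("scene");w=optics.camera("wrist");o=telemetry.get_obs()
print(o["eef_rot"],o["force"],o["moment"])
a=fnd(t,fb,(322,190),20);b=fnd(s,fb,(327,190),20);print(a,b)
if a:print(cast(t,a[1],.196))
if b:print(cast(s,b[1],.196))
if a and b:print(tri(t,a[1],s,b[1]))
cv2.imwrite("pics/w4.png",np.hstack([cv2.resize(w["pixels"],(480,300)),cv2.resize(t["pixels"][130:250,240:368],(320,300))])[:,:,::-1])
E
```

```text
[-3.14015999e+00  3.30287290e-04  1.42675796e+00] [-6.64762295 -0.78151763  3.29010543] [-0.1804437   1.34396019 -0.02698456]
None (np.int32(36), array([330.86111111, 188.38888889]))
[0.49173793 0.04880288 0.196     ]
```

View pics/w4.png

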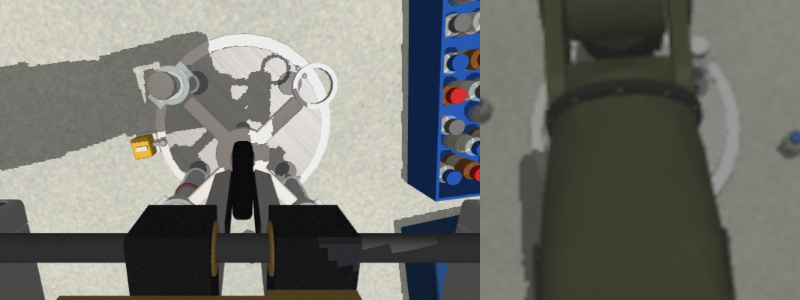

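Emit:
carry_out(plan=[[[0,0,0,0,0,0.05,8],[0,0,0,0,0,0.05,8],[0,0,0,0,0,0.05,8],[0,0,0,0,0,0.05,8],[0,0,0,0,0,0.05,8],[0,0,0,0,0,0.05,8],[0,0,0,0,0,0.05,8],[0,0,0,0,0,0.05,8],[0,0,0,0,0,0.04,8],[0,0,0,0,0,0,8]]])

```text
time_s: 9.17
ee_pos: [0.5615, 0.0988, 0.1856]
eef_rot: [-3.139, 0.002, 0.984]
force: [-13.4, -0.0, 5.5]
grip_width: 0.0135
grip_force: 45.0
```

```bash
cat > st.py <<'E'
from h import *
o=telemetry.get_obs(); print(np.round(o["ee_pos"],4),np.round(o["eef_rot"],4),np.round(o["force"],2),np.round(o["moment"],3),np.round(o["grip_width"],4),o["grip_force"])
E
python3 st.py
```

```text
[0.5615 0.0988 0.1856] [-3.1388e+00  1.6000e-03  9.8440e-01] [-13.45  -0.05   5.46] [ 0.05   2.468 -0.083] 0.0135 44.99032974243164
```

Emit:
carry_out(plan=[[[-0.5,-0.8,0,0,0,0.02,8],[0,0,0,0,0,0.02,8],[0,0,0,0,0,0.02,8],[0,0,0,0,0,0,8]]])

```text
time_s: 9.5
ee_pos: [0.5614, 0.0988, 0.1856]
eef_rot: [-3.141, 0.0, 0.926]
force: [-5.1, 1.8, 3.4]
grip_width: 0.0135
grip_force: 45.1
```

```bash
python3 st.py
```

```text
[0.5614 0.0988 0.1856] [-3.1406e+00  3.0000e-04  9.2560e-01] [-5.07  1.77  3.44] [0.143 1.209 0.217] 0.0135 45.07020950317383
```

Emit:
carry_out(plan=[[[0,0,0,0,0,0.02,8],[0,0,0,0,0,0.02,8],[0,0,0,0,0,0,8]]])

```text
time_s: 9.75
ee_pos: [0.5613, 0.0989, 0.1855]
eef_rot: [-3.14, 0.001, 0.886]
force: [-6.5, 1.4, 3.3]
grip_width: 0.0135
grip_force: 45.0
```

```bash
python3 st.py
```

```text
[0.5613 0.0989 0.1855] [-3.1404e+00  5.0000e-04  8.8580e-01] [-6.55  1.45  3.27] [0.306 1.345 0.111] 0.0135 45.00065803527832
```

Emit:
carry_out(plan=[[[0,0,0,0,0,0.02,8],[0,0,0,0,0,0.02,8],[0,0,0,0,0,0,8]]])

```text
time_s: 10.0
ee_pos: [0.5613, 0.0989, 0.1855]
eef_rot: [-3.14, 0.001, 0.845]
force: [-7.7, 1.9, 3.9]
grip_width: 0.0132
grip_force: 45.0
```

```bash
python3 st.py
```

```text
[0.5613 0.0989 0.1855] [-3.1402e+00  5.0000e-04  8.4540e-01] [-7.68  1.87  3.87] [ 0.309  1.414 -0.094] 0.0132 44.986817836761475
```

Emit:
carry_out(plan=[[[0,0,0,0,0,0.02,8],[0,0,0,0,0,0,8]]])

```text
time_s: 10.17
ee_pos: [0.5613, 0.0989, 0.1855]
eef_rot: [-3.14, 0.001, 0.826]
force: [-7.5, 2.0, 4.3]
grip_width: 0.0135
grip_force: 45.0
```

```bash
python3 st.py
```

```text
[0.5613 0.0989 0.1855] [-3.1401e+00  6.0000e-04  8.2550e-01] [-7.52  1.98  4.32] [ 0.393  1.481 -0.047] 0.0135 44.98450040817261
```

Emit:
carry_out(plan=[[[0,0,0,0,0,0.02,8],[0,0,0,0,0,0,8]]])

```text
time_s: 10.33
ee_pos: [0.5613, 0.099, 0.1855]
eef_rot: [-3.14, 0.001, 0.806]
force: [-7.5, 3.0, 3.7]
grip_width: 0.0136
grip_force: 45.1
```

```bash
python3 st.py
```

```text
[0.5613 0.099  0.1855] [-3.1402e+00  6.0000e-04  8.0580e-01] [-7.5   2.99  3.71] [0.39  1.448 0.233] 0.0136 45.0664883852005
```

Emit:
carry_out(plan=[[[-0.5,-0.6,0,0,0,-0.012,8],[0,0,0,0,0,0,8],[0,0,0,0,0,0,20],[0,0,0,0,0,0,30],[0,0,0,0,0,0,40],[0,0,0,0,0,0,40],[0,0,-15,0,0,0,40],[0,0,-30,0,0,0,40],[0,0,-30,0,0,0,40],[0,0,-30,0,0,0,40],[0,0,-20,0,0,0,40],[0,0,0,0,0,0,50],[0,0,0,0,0,0,50]]], squeeze=15)

```text
time_s: 11.42
ee_pos: [0.5614, 0.0985, 0.3109]
eef_rot: [3.141, -0.001, 0.819]
force: [0.4, 0.3, -0.6]
grip_width: 0.0486
grip_force: 0.0
```

Emit:
carry_out(plan=[[[0,0,0,0,0,-0.112,60],[0,0,0,0,0,-0.112,60],[0,0,0,0,0,-0.112,60],[0,0,0,0,0,-0.112,60],[0,0,0,0,0,-0.112,60],[0,0,0,0,0,-0.112,60],[0,0,0,0,0,-0.109,60],[0,-20,0,0,0,0,60],[0,-25,0,0,0,0,60],[1.3,-25,0,0,0,0,60],[0,-19,0,0,0,0,60],[0,0,0,0,0,0,60],[0,0,0,0,0,0,60]]])

```text
time_s: 12.5
ee_pos: [0.4717, 0.0972, 0.3099]
eef_rot: [-3.141, 0.0, 1.6]
force: [0.5, 0.7, 0.6]
grip_width: 0.0604
grip_force: 0.0
```

```bash
python3 st.py; python3 - <<'E'
from h import *
w=optics.camera("wrist");s=optics.camera("scene");t=optics.camera("top")
np.savez("pics/w5.npz",**w);np.savez("pics/s5.npz",**s)
for n,c in(("w",w),("s",s)):
    for z in (.198,.186):
        p=proj(c,[.4725,.0972,z]); print(n,p.round(1))
    a=fnd(c,fb,p,60 if n=="w" else 15); print(a)
    if a: print(cast(c,a[1],.196),cast(c,a[1],.186))
cv2.imwrite("pics/w5.png",w["pixels"][:,:,::-1])
E
```

```text
[0.4717 0.0972 0.3099] [-3.1410e+00  1.0000e-04  1.5998e+00] [0.47 0.69 0.56] [-0.067 -0.125 -0.034] 0.0604 0.0
w [323.1 183.4]
w [323.1 180.8]
(np.int32(751), array([323.92809587, 181.86551265]))
[0.4732258  0.09830318 0.196     ] [0.47330338 0.09613364 0.186     ]
s [341.5 180.3]
s [341.3 182.2]
(np.int32(35), array([341.57142857, 180.77142857]))
[0.47338663 0.09727483 0.196     ] [0.46702985 0.10035293 0.186     ]
```

View pics/w5.png

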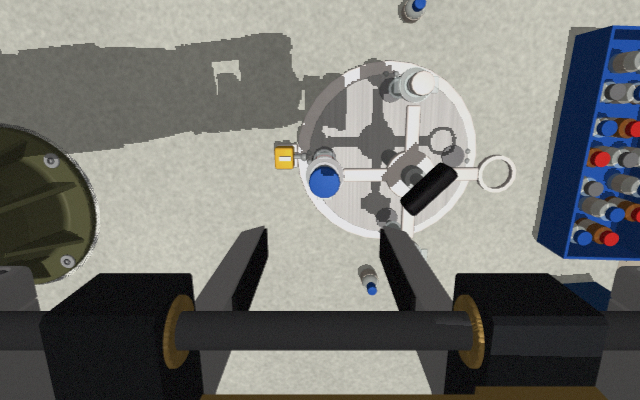

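```bash
python3 - <<'E'
from h import *
w=dict(np.load("pics/w5.npz")); p=np.array([.4717,.0972,.3099]); Rt=R.from_euler('xyz',[-3.141,.0001,1.5998])
for off in(0,.02,.03,.036,.042): print(off,[proj(w,p+Rt.apply([x,y,-off])).round(0).tolist() for x in(.008,-.008) for y in(-.0302,.0302)])
g=w["pixels"][215:300,215:300].mean(2); 
for r in range(0,85,6): print(r+215,g[r,::4].astype(int).tolist())
E
```

```text
0 [[274.0, 209.0], [370.0, 209.0], [275.0, 233.0], [369.0, 233.0]]
0.02 [[269.0, 219.0], [374.0, 219.0], [270.0, 245.0], [373.0, 245.0]]
0.03 [[267.0, 225.0], [376.0, 225.0], [268.0, 252.0], [375.0, 252.0]]
0.036 [[265.0, 229.0], [378.0, 229.0], [266.0, 257.0], [377.0, 257.0]]
0.042 [[263.0, 233.0], [380.0, 233.0], [264.0, 261.0], [379.0, 261.0]]
215 [185, 187, 189, 184, 183, 185, 187, 183, 185, 183, 186, 196, 188, 186, 185, 184, 196, 188, 191, 196, 187, 188]
221 [191, 185, 190, 191, 187, 184, 187, 194, 192, 185, 185, 191, 192, 190, 191, 189, 194, 191, 187, 188, 194, 196]
227 [179, 184, 191, 184, 192, 190, 187, 188, 190, 190, 173, 77, 78, 183, 183, 188, 192, 190, 188, 187, 197, 201]
233 [195, 182, 190, 189, 189, 186, 166, 76, 79, 75, 75, 75, 12, 106, 189, 185, 191, 184, 190, 191, 192, 183]
239 [193, 184, 187, 182, 184, 167, 77, 75, 76, 74, 75, 37, 10, 93, 179, 181, 187, 185, 192, 186, 188, 194]
245 [195, 188, 191, 186, 174, 75, 75, 77, 73, 75, 66, 17, 16, 72, 180, 190, 190, 190, 188, 189, 194, 193]
251 [189, 187, 182, 171, 75, 77, 73, 74, 77, 71, 9, 14, 5, 49, 191, 191, 188, 191, 185, 194, 181, 190]
257 [184, 189, 171, 75, 75, 75, 75, 78, 78, 14, 11, 13, 13, 75, 176, 184, 189, 183, 189, 192, 190, 184]
263 [193, 173, 74, 77, 75, 75, 75, 74, 59, 2, 7, 11, 17, 186, 189, 189, 191, 192, 179, 188, 188, 183]
269 [160, 73, 77, 73, 74, 78, 75, 70, 16, 1, 13, 8, 95, 190, 193, 178, 188, 180, 186, 186, 181, 189]
275 [75, 76, 75, 75, 76, 75, 75, 7, 18, 15, 11, 11, 182, 188, 187, 186, 178, 182, 185, 187, 181, 182]
281 [75, 76, 77, 72, 77, 74, 19, 16, 12, 5, 10, 108, 188, 187, 184, 191, 185, 189, 183, 184, 184, 189]
287 [78, 77, 73, 73, 74, 61, 14, 12, 16, 11, 14, 190, 182, 177, 178, 190, 178, 189, 187, 187, 188, 189]
293 [70, 76, 77, 75, 70, 15, 2, 6, 13, 20, 150, 186, 187, 190, 182, 186, 185, 186, 173, 186, 185, 186]
299 [72, 74, 76, 73, 52, 17, 18, 7, 11, 10, 186, 189, 191, 190, 180, 190, 188, 183, 189, 189, 186, 186]
```

Emit:
carry_out(plan=[[[0,0,0,0,0,-0.113,60],[0,0,0,0,0,-0.113,60],[0,0,0,0,0,-0.113,60],[0,0,0,0,0,-0.113,60],[0,0,0,0,0,-0.113,60],[0,0,0,0,0,-0.113,60],[0,0,0,0,0,-0.113,60],[0,0,0,0,0,-0.113,60],[0,0,0,0,0,-0.113,60],[0,0,0,0,0,-0.113,60],[0,0,0,0,0,-0.113,60],[0,0,0,0,0,-0.113,60],[0,0,0,0,0,-0.113,60],[0,0,0,0,0,-0.106,60],[0,0,0,0,0,0,60],[0,0,0,0,0,0,60]]])

```text
time_s: 13.98
ee_pos: [0.4725, 0.0973, 0.3098]
eef_rot: [-3.142, -0.001, -3.112]
force: [-0.3, 0.9, 0.8]
grip_width: 0.06
grip_force: 0.0
```

```bash
python3 st.py; python3 - <<'E'
from h import *
w=optics.camera("wrist"); np.savez("pics/w6.npz",**w)
a=fnd(w,fb,(323,182),60);print(a,[cast(w,a[1],z).round(4) for z in(.198,.192)])
o=telemetry.get_obs();p=o["ee_pos"];Rt=R.from_euler('xyz',o["eef_rot"])
print([proj(w,p+Rt.apply([x,y,-.036])).round(0).tolist() for x in(.008,-.008) for y in(-.0302,.0302)])
g=w["pixels"].mean(2); print(np.nonzero(g[232,230:300]<100)[0][[0,-1]]+230,np.nonzero(g[232,350:420]<100)[0][[0,-1]]+350)
cv2.imwrite("pics/w6.png",w["pixels"][:,:,::-1])
E
```

```text
[0.4725 0.0973 0.3098] [-3.1415e+00 -1.1000e-03 -3.1119e+00] [-0.26  0.9   0.85] [ 0.033 -0.16  -0.079] 0.06 0.0
(np.int32(756), array([323.19047619, 181.51190476])) [array([0.472 , 0.0977, 0.198 ]), array([0.4733, 0.0977, 0.192 ])]
[[265.0, 226.0], [379.0, 226.0], [266.0, 254.0], [378.0, 254.0]]
[241 266] [380 405]
```

Emit:
carry_out(plan=[[[0,0,25,0,0,0,60],[0,0,30,0,0,0,60],[0,0,25,0,0,0,60],[0,0,20,0,0,0,60],[0,0,15,0,0,0,60],[0,0,10,0,0,0,60],[0,0,5,0,0,0,60],[0,0,0,0,0,0,60]]])

```text
time_s: 14.7
ee_pos: [0.472, 0.0973, 0.1799]
eef_rot: [-3.141, -0.001, -3.11]
force: [0.2, -0.3, -0.0]
grip_width: 0.0601
grip_force: 0.0
```

```bash
python3 st.py; python3 - <<'E'
from h import *
w=optics.camera("wrist"); np.savez("pics/w7.npz",**w)
cv2.imwrite("pics/w7.png",w["pixels"][100:400,120:520][:,:,::-1])
E
```

```text
[0.472  0.0973 0.1799] [-3.1415e+00 -1.1000e-03 -3.1097e+00] [ 0.25 -0.3  -0.02] [ 0.065 -0.155 -0.005] 0.0601 0.0
```

View pics/w7.png

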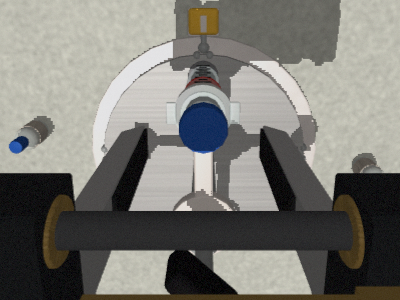

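Emit:
carry_out(plan=[[[0,0,10,0,0,0,50],[0,0,10,0,0,0,50],[0,0,10,0,0,0,50],[0,0,7,0,0,0,50],[0,0,3,0,0,0,50],[0,0,0,0,0,0,50]]])

```text
time_s: 15.25
ee_pos: [0.4718, 0.0972, 0.1396]
eef_rot: [-3.141, -0.001, -3.109]
force: [-1.1, -0.0, 0.3]
grip_width: 0.0503
grip_force: 0.0
```

```bash
python3 st.py; python3 - <<'E'
from h import *
w=optics.camera("wrist"); p=telemetry.get_obs()["ee_pos"]
a=fnd(w,fb,(323,235),70);print(a,cast(w,a[1],.198)); print(proj(w,[p[0],p[1],.198]),proj(w,[p[0],p[1],.192]))
E
```

```text
[0.4718 0.0972 0.1396] [-3.1415e+00 -1.4000e-03 -3.1085e+00] [-1.09 -0.04  0.29] [ 0.047 -0.138 -0.032] 0.0503 0.0
(np.int32(2933), array([322.89532901, 255.07398568])) [0.47064303 0.09769131 0.198     ]
[321.96426075 257.80134523] [322.01691094 252.73974639]
```

Aligned within about 1 mm. Close gently.

Emit:
carry_out(plan=[[[0,0,0,0,0,0,36],[0,0,0,0,0,0,32],[0,0,0,0,0,0,28],[0,0,0,0,0,0,24],[0,0,0,0,0,0,20],[0,0,0,0,0,0,20]]], squeeze=10)

```text
time_s: 15.8
ee_pos: [0.4722, 0.0974, 0.1407]
eef_rot: [3.141, 0.0, -3.108]
force: [0.5, -0.3, 1.1]
grip_width: 0.0295
grip_force: 10.0
```

```bash
python3 st.py
```

```text
[0.4722 0.0974 0.1407] [ 3.1414e+00  5.0000e-04 -3.1084e+00] [ 0.49 -0.27  1.06] [ 0.201 -0.127 -0.026] 0.0295 10.000164359807968
```

Emit:
carry_out(plan=[[[0,0,0,0,0,0,20],[0,0,-1,0,0,0,20],[0,0,-2,0,0,0,20],[0,0,-2,0,0,0,20],[0,0,-2,0,0,0,20],[0,0,-2,0,0,0,20],[0,0,-1,0,0,0,20],[0,0,0,0,0,0,20]]], squeeze=15)

```text
time_s: 16.47
ee_pos: [0.4722, 0.0973, 0.1507]
eef_rot: [3.142, 0.0, -3.108]
force: [-0.4, -0.5, -0.6]
grip_width: 0.0295
grip_force: 15.0
```

```bash
python3 st.py; python3 - <<'E'
from h import *
s=optics.camera("scene");a=fnd(s,fb,(341,179),15);print(a)
for d in(0,10): print(d,proj(s,[.4725,.0972,.196+d/1000]))
E
```

```text
[0.4722 0.0973 0.1507] [ 3.1415e+00  4.0000e-04 -3.1084e+00] [-0.44 -0.51 -0.6 ] [-0.005 -0.131 -0.03 ] 0.0295 14.999872148036957
None
0 [341.4634099  180.58853907]
10 [341.61424914 178.99726354]
```

Emit:
carry_out(plan=[[[0,0,-1,0,0,0,20],[0,0,-2,0,0,0,20],[0,0,-2,0,0,0,20],[0,0,-2,0,0,0,20],[0,0,-2,0,0,0,20],[0,0,-2,0,0,0,20],[0,0,-2,0,0,0,20],[0,0,-2,0,0,0,20],[0,0,-2,0,0,0,20],[0,0,-2,0,0,0,20],[0,0,-2,0,0,0,20],[0,0,-2,0,0,0,20],[0,0,-1,0,0,0,20],[0,0,0,0,0,0,20]]])

```text
time_s: 17.68
ee_pos: [0.4722, 0.0973, 0.1747]
eef_rot: [3.142, 0.0, -3.108]
force: [-0.4, -0.4, -1.3]
grip_width: 0.0295
grip_force: 15.0
```

```bash
python3 st.py
```

```text
[0.4722 0.0973 0.1747] [ 3.1416e+00  4.0000e-04 -3.1084e+00] [-0.41 -0.41 -1.33] [ 0.055 -0.152 -0.005] 0.0295 14.99983236193657
```

Emit:
carry_out(plan=[[[0,0,-1,0,0,0,20],[0,0,-2,0,0,0,20],[0,0,-2,0,0,0,20],[0,0,-2,0,0,0,20],[0,0,-2,0,0,0,20],[0,0,-2,0,0,0,20],[0,0,-2,0,0,0,20],[0,0,-2,0,0,0,20],[0,0,-2,0,0,0,20],[0,0,-1.5,0,0,0,20],[0,0,-1,0,0,0,20],[0,0,0,0,0,0,20],[0,0,0,0,0,0,20]]])

```text
time_s: 18.77
ee_pos: [0.4721, 0.0973, 0.1939]
eef_rot: [3.142, 0.0, -3.108]
force: [0.1, -0.1, -0.1]
grip_width: 0.0296
grip_force: 15.0
```

```bash
python3 st.py; python3 - <<'E'
from h import *
w=optics.camera("wrist"); p=telemetry.get_obs()["ee_pos"]
im=w["pixels"]; cv2.imwrite("pics/w8.png",cv2.resize(im[90:290,220:420],(600,600),interpolation=cv2.INTER_CUBIC)[:,:,::-1])
# outward side of barrel, red line and expected foot
for z in(.055,.112,.163): print(z,proj(w,[.4725-.015,.0967,z]).round(1))
E
```

```text
[0.4721 0.0973 0.1939] [ 3.1415  0.     -3.1084] [ 0.07 -0.09 -0.06] [ 0.038 -0.156 -0.009] 0.0296 14.999852478504181
0.055 [322.6 161.9]
0.112 [322.5 172.5]
0.163 [322.3 185.9]
```

View pics/w8.png

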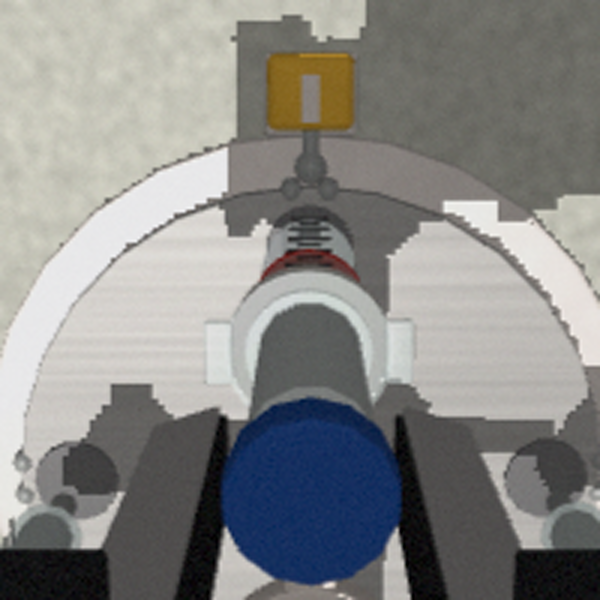

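Emit:
carry_out(plan=[[[0,0,-1,0,0,0,20],[0,0,-1.5,0,0,0,20],[0,0,-1.3,0,0,0,20],[0,0,0,0,0,0,20],[0,0,0,0,0,0,20],[0,0,0,0,0,0,20]]])

```text
time_s: 19.32
ee_pos: [0.4721, 0.0973, 0.1977]
eef_rot: [3.142, -0.0, -3.108]
force: [-0.3, -0.4, -1.1]
grip_width: 0.0295
grip_force: 15.0
```

```bash
python3 st.py; python3 - <<'E'
from h import *
w=optics.camera("wrist"); p=telemetry.get_obs()["ee_pos"]
a=fnd(w,fb,(323,235),70);print(a)
for z in(.251,.253,.255,.257): print(z,proj(w,[p[0],p[1],z]))
E
```

```text
[0.4721 0.0973 0.1977] [ 3.1416e+00 -1.0000e-04 -3.1085e+00] [-0.28 -0.36 -1.13] [ 0.006 -0.161  0.001] 0.0295 14.999938309192657
(np.int32(2959), array([323.20615073, 253.40216289]))
0.251 [321.92525465 252.99832218]
0.253 [321.90751884 254.66451119]
0.255 [321.88938209 256.36836602]
0.257 [321.87083065 258.1111785 ]
```

```bash
python3 -c "
from station import ctrl
print(ctrl.hand_in())"
```

```text
the job is handed in; nothing more can be done
None
```

The large syringe is clicked into the front stop, and the gripper is holding its plunger steady 57 mm up, by arm travel, at the red 30 mL line. The lift showed no binding force and no sign of slip, nothing else was knowingly touched, and I handed the job in at about 19 s; it returned no verdict.

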